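# Slide a lamp foot between two posts into its jig

## Task

Push the red lamp foot along the bench, through the narrow gap between the two steel posts and on until its leading edge sits squarely and flush against the yellow stop bar behind them. It goes in with the short edge it already turns towards the gap leading. Only push it with the fingers, never lift or tip it, leave the jar, mug, spool and wrench where they are, and finish with the hand clear.

Things in the scene. Friction and masses are not known exactly. Their poses are not given: they have to be found in the camera images.
- foot: Loose red plate with a ring of brass dots on top, flat on the bench: 110 mm long (its x), 96 mm wide (its y), 20 mm thick, 0.4 to 0.75 kg. Origin at the centre of its underside, z up. Its +x short edge leads: at the start it points along the push to within about 25 degrees; the centre is up to 45 mm to either side of the gap's centre line. Slides with dry friction (a few N).
- jig: Fixed jig of two posts and a stop bar. Origin on the bench midway between the posts; +x points through the gap along the push, y from post to post, z up. Posts: steel, yellow band, 30 mm in diameter, 42 mm high, at x = 0, y = +65.5 and -65.5 mm; clear gap 101 mm. When home the foot's centre is at x = 90, y = 0 mm; flat white lines outline that place.
- stop (a point): Middle of the near (foot) side of the fixed yellow stop bar, at the bench: x = 145 mm, y = 0 in the jig's frame, same axes. The bar runs across the push: 170 mm long, 24 mm thick, 30 mm high, rigid. It lies wholly beyond the posts: the foot, once home, has its rear edge 20 mm past the posts' far sides.
- can: Bystander: grey jar with blue lid, 52 mm in diameter, 85 mm high, loose; origin at the centre of its underside.
- mug: Bystander: blue mug, 76 mm in diameter, 90 mm high, with a handle on its +y side, loose; origin at the centre of its underside.
- spool: Bystander: copper wire spool standing upright, 60 mm in diameter, 50 mm high, loose; origin at the centre of its underside.
- wrench: Bystander: steel wrench lying flat along its x, about 180 mm long, loose; origin at its underside near mid-length.
Mind the look-alikes: they are no part of the job. There is more than one size of the foot; the one meant has the size given above.

How it is judged:
On the way:
1. the foot passes between the two posts (x of foot in the frame of jig between -0.05 and 0.05 m and y of foot in the frame of jig between -0.012 and 0.012 m), for 0.05 s.
At the end, for the whole second after the job is handed in: The foot lies flat and at rest beyond the posts, its leading edge within 4 mm of the stop bar and square to it within 0.06 rad, its centre within 20 mm of the gap's centre line, and the bystanders are within 15 mm of where they were (x of foot in the frame of jig above 0.086 m and y of foot in the frame of jig between -0.02 and 0.02 m and z of foot in the frame of jig below 0.004 m and angle between the x axis of foot and the x axis of jig, either way round below 0.06 rad and angle between foot's own z axis and vertical below 0.05 rad and linear speed of foot below 0.01 m/s and distance of each of can, mug, spool, wrench from where it was at the start of the episode below 0.015 m); the robot touches nothing.
It fails at once if the foot is lifted off the bench (height (world z) of foot above 0.01 m).
It fails at once if the foot is tipped (angle between foot's own z axis and vertical above 0.15 rad).
It fails at once if the foot is turned end for end or broadside (angle between the x axis of foot and the x axis of jig, either way round above 1 rad).
It fails at once if the jar, mug, spool or wrench is moved or knocked (distance of any of can, mug, spool, wrench from where it was at the start of the episode above 0.015 m).
It also fails if it takes over 72 s, if anything falls off the work surface, if the arm or the gripper's body presses on something with over 40 N, if the wrist force passes 120 N, or if a joint passes its speed limit or range.

## Robot

A 6-joint arm with a two-finger parallel gripper is mounted at the origin on the work surface. World frame = base frame: x ahead of the robot, y to its left, z up, the work surface at z = 0. Lengths are in m, angles in rad, forces in N, time in s.
With the tool pointing down it reaches from about 0.275 to 0.85 m from the base axis. Payload 19 kg.
Tool frame: the origin (TCP) lies midway between the tips of the shut fingers; the grasp point (between the pads) lies 19 mm behind it (robot.tcp_to_grasp is the distance from the TCP to the grasp point, in m); z points along the fingers, y is the line along which they close (so a half turn about z gives the same grasp; the last joint's range is limited). The gripper opens to 85 mm and grips with 20 to 120 N. Pads are 22 mm wide; open, the fingers measure 114 mm over their backs; the gripper's body (76 mm by 85 mm) begins 54 mm behind the grasp point. The pads swing forward as they close: fully open they stand 13 mm farther back than shut.
Start: joints at [-1.449, 0.15, 1.437, -0, 1.554, -0.134], TCP at [0.145, -0.556, 0.207] pointing down, gripper open.
Joint ranges: [-2.8, 2.8], [-0.68, 2.1], [0.12, 2.68], [-1.39, 4.53], [0.16, 2.79], [-2.81, 2.81]. Speed limits (rad/s): [1.89, 1.89, 2.22, 3.01, 3.01, 3.01].

## Interface

Orientations are given as a unit quaternion [w, x, y, z].
In Python, from rig import telemetry, vision, order, robot gives the robot as it stands.
- The arm moves only by the shell command python3 -m inch 'ROWS' [FORCE]. ROWS is JSON, a list of rows, each a list of 7 numbers: the turn, a rotation vector about the tool's x, y, z in units of 30 degrees (1.0 is 30 degrees), then the shift along the tool's x, y, z in units of 0.1 m (1.0 is 0.1 m), then the closure, from -1 (fully open) to 1 (shut), so that 0 is half open. In form: [[rx, ry, rz, x, y, z, hand], ...]. A call has 1 to 12 rows; each row is the pose to reach, as a shift and turn from the pose commanded when the call began, along the tool's axes at that moment; what a row does not reach only later rows make up. A row lasts 1/10 s, in which the tool goes at most 50 mm and 8.59 degrees, less where a joint would pass 70% of its speed; a pose out of reach is approached as far as the arm can. A call with a number of a shift or a turn outside -1 to 1 is refused whole. A call with a gripper value outside its range is refused whole. The fingers move at their own pace and stop on an object; FORCE is the grip in N (left out, the last holds). Time passes only in rows, so rows that repeat a pose let the fingers close. It gives the time, the measured TCP pose, the force, the opening and the grip force at its end, in the units of the state.
- telemetry.state(): the state, without advancing time (a new reading comes with each control period).
- vision.capture(name): name is "side" or "top" or "wrist"; returns (picture, depth): 480x640x3 uint8, blue, green, red; 480x640 float32, m along the optical axis (not along the pixel's ray), 0 where there is no reading.
- vision.camera_model(name): a dict with "fx", "fy", "cx", "cy" (pixels), "k1" (the pictures are not rectified: a ray, as slopes to the right and down, at radius r is drawn at 1 + k1 r^2 times it, then the intrinsics apply), "cam_to_world" (4x4, takes a point from camera to world coordinates). Camera axes: x right, y down, z forward; pixel columns grow to the right and rows downward; lengths in m; the calibration is good to about 2 mm. A picture is of the moment at which its call begins: read the wrist's pose just before it. camera_model takes no time and is no camera call; for the wrist camera it gives the pose at the moment of the call.
- order.close_job(): hands the job in; it is judged then, once.
The state is a dict: "clock": time; "q": joint angles; "qd": joint speeds; "effort": joint torques, N m; "position": TCP position; "orientation": TCP orientation; "ft_force": force on the tool from outside, world axes, zero at the start; "wrist_torque": the same for the moment, N m; "opening": finger opening in m; "grip_force": force on a finger pad.
Only numpy, scipy, OpenCV 4.12 (cv2) and the standard library are available. Lean on these libraries where they do the work, as an engineer would, in place of code of your own. Each camera call takes 0.05 s, during which the arm holds its last target. There are 200 camera calls.

## Working session

There is one attempt and no reset: what is moved stays moved. The work goes in short steps, Python scripts to look and compute and a shell command to move; the robot and the scene stay as the last step left them, time stands still between calls to the robot, and variables do not carry over. Pictures are saved under pics/ and viewed, at most 10 in all, crops included, and the job is handed in when it is done.

```bash
ls; mkdir -p pics
python3 - <<'E'
from rig import telemetry, vision, order, robot
import cv2
for n in("top","side"):
    p,d=vision.capture(n); cv2.imwrite(f"pics/{n}0.png",p)
    m=vision.camera_model(n); print(n,m)
s=telemetry.state(); print(s)
E
```

```text
pics
top {'fx': 543.9749806077181, 'fy': 543.9749806077181, 'cx': 311.2012508137789, 'cy': 241.98016188624786, 'k1': -0.07272944080172461, 'cam_to_world': array([[-0.00837414, -0.99515254,  0.09798622,  0.42424642],
       [-0.99994288,  0.00898452,  0.00578966,  0.01364104],
       [-0.00664196, -0.09793214, -0.99517093,  1.17170959],
       [ 0.        ,  0.        ,  0.        ,  1.        ]])}
side {'fx': 599.5178313012251, 'fy': 599.5178313012251, 'cx': 314.2282682073804, 'cy': 235.85560727873408, 'k1': -0.1111735349896842, 'cam_to_world': array([[ 0.98134551, -0.13815489,  0.1336945 ,  0.38970971],
       [-0.19088226, -0.61730418,  0.76321655, -0.88463091],
       [-0.02291193, -0.77449904, -0.63216001,  0.78619837],
       [ 0.        ,  0.        ,  0.        ,  1.        ]])}
{'clock': 0.1, 'q': array([-1.44901583e+00,  1.50890944e-01,  1.43791833e+00, -4.60762141e-05,
        1.55381432e+00, -1.34005509e-01]), 'qd': array([ 0.00037313,  0.00074961, -0.00250967,  0.00119201, -0.00128345,
       -0.00167205]), 'effort': array([ 4.34496818e-03, -7.14375758e+01, -5.71800113e+01, -7.43441183e-05,
        7.08212974e-03,  9.09411460e-05]), 'position': array([ 0.14541099, -0.55606035,  0.20628573]), 'orientation': array([-5.15598809e-04,  9.91832648e-01,  1.27545022e-01, -1.98833708e-05]), 'ft_force': array([ 0.13141364, -0.22564683,  0.00789094]), 'wrist_torque': array([ 0.05302309, -0.00743896, -0.01459811]), 'grip_force': 0.0, 'opening': 0.08529396452530695}
```

View pics/top0.png

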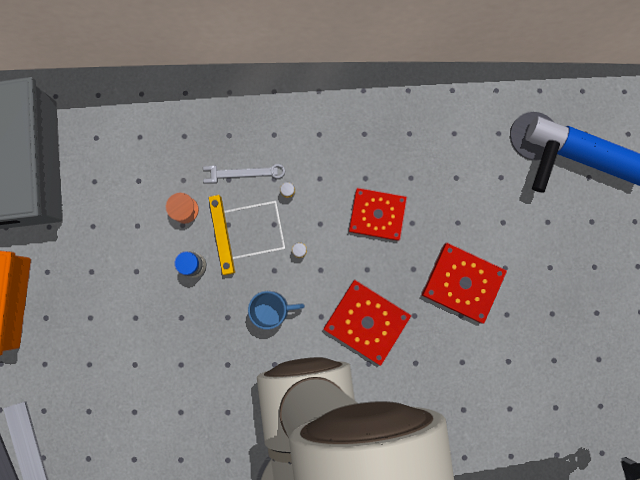

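View pics/side0.png

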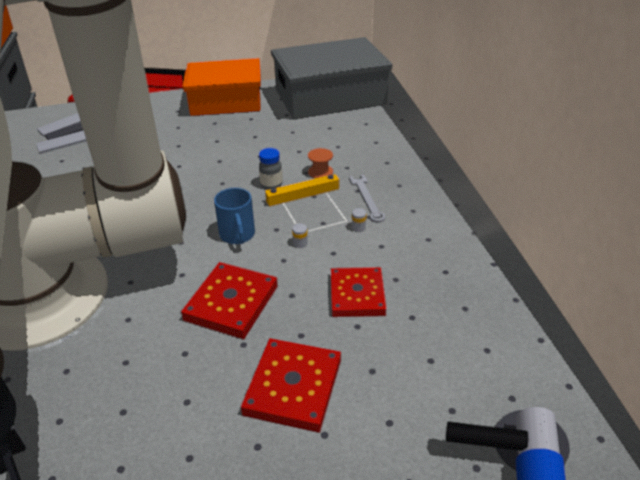

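The top view shows three red plates: A at (378,214), the smallest and in front of the gap; B at (465,283), larger; C at (367,322), larger. The posts are at (287,189) and (299,250), and the yellow bar runs from (214,197) to (227,274). The side view shows the same plates at A (357,290), B (292,383) and C (230,297). Next I'll measure their sizes and heights.

```bash
cat > h.py <<'E'
from rig import telemetry, vision, order, robot
import cv2, numpy as np
def ray(m,uv):
    K=np.array([[m['fx'],0,m['cx']],[0,m['fy'],m['cy']],[0,0,1]])
    r=cv2.undistortPoints(np.array(uv,float).reshape(-1,1,2),K,np.array([m['k1'],0,0,0,0])).reshape(-1,2)
    T=m['cam_to_world']; return T[:3,3],np.c_[r,np.ones(len(r))]@T[:3,:3].T
def plane(m,uv,z):
    o,d=ray(m,uv); return o+d*((z-o[2])/d[:,2])[:,None]
def cross(m1,p1,m2,p2):
    o1,d1=ray(m1,p1);o2,d2=ray(m2,p2);d1=d1[0];d2=d2[0]
    t=np.linalg.lstsq(np.c_[d1,-d2],o2-o1,rcond=None)[0]
    return (o1+d1*t[0]+o2+d2*t[1])/2, np.linalg.norm(o1+d1*t[0]-o2-d2*t[1])
def blobs(p,lo,hi,amin):
    h=cv2.cvtColor(p,cv2.COLOR_BGR2HSV); h[...,0]=(h[...,0].astype(int)+90)%180  # red at 90
    k=cv2.inRange(h,lo,hi); k=cv2.morphologyEx(k,cv2.MORPH_CLOSE,np.ones((5,5)))
    return [c for c in cv2.findContours(k,cv2.RETR_EXTERNAL,cv2.CHAIN_APPROX_NONE)[0] if cv2.contourArea(c)>amin]
RED=((80,150,90),(96,255,255)); YEL=((108,150,120),(122,255,255))
def rect(m,c,z):
    P=plane(m,c.reshape(-1,2),z)[:,:2]; r=cv2.minAreaRect((P*1000).astype(np.float32))
    b=cv2.boxPoints(r); return r,b
E
python3 - <<'E'
from h import *
np.set_printoptions(precision=4,suppress=True)
mt,ms=[vision.camera_model(n) for n in("top","side")]
t,d=vision.capture("top"); s,_=vision.capture("side")
for c in blobs(t,*RED,800):
    r,b=rect(mt,c,.02); print("red",cv2.boundingRect(c),r)
for c in blobs(t,*YEL,200):
    r,b=rect(mt,c,.03); print("yel",cv2.boundingRect(c),r)
print("posts z.042",plane(mt,[(287.5,188),(299,249)],.042))
# dot-ring hub (dark centre) heights by two views
for a,b in(((378,214),(357,288)),((465,283),(292,378)),((367,322),(230,294)),((287.5,188),(360,212)),((299,249),(300,229))): print(cross(mt,a,ms,b))
print("others z~.06",plane(mt,[(181,207),(186,264),(267,311),(285,171),(205,174),(300,309)],.06))
z=[cv2.resize(t[150:370,320:520],None,fx=2.6,fy=2.6,interpolation=cv2.INTER_CUBIC)]
cv2.imwrite("pics/crop1.png",z[0])
E
```

```text
red (324, 280, 87, 86) ((367.5486755371094, -95.12081909179688), (142.2255401611328, 123.42296600341797), 57.21656799316406)
red (423, 243, 84, 80) ((447.99517822265625, -304.6524353027344), (142.6629638671875, 124.48235321044922), 64.440673828125)
red (349, 188, 57, 52) ((597.0516357421875, -121.74210357666016), (109.52824401855469, 95.71973419189453), 79.36885070800781)
yel (209, 195, 26, 80) ((555.2473754882812, 210.9393310546875), (169.61099243164062, 26.720928192138672), 10.503520965576172)
posts z.042 [[0.6504 0.0693 0.042 ]
 [0.521  0.0458 0.042 ]]
(array([ 0.5981, -0.1234,  0.0189]), np.float64(0.002833352802905096))
(array([ 0.4483, -0.3038,  0.0253]), np.float64(0.0023037632093319913))
(array([ 0.369 , -0.095 ,  0.0245]), np.float64(0.002247756352326427))
(array([0.6521, 0.0691, 0.0422]), np.float64(0.0035195064179442824))
(array([0.5227, 0.0458, 0.0384]), np.float64(0.0028543094507737345))
others z~.06 [[0.6092 0.2902 0.06  ]
 [0.4905 0.278  0.06  ]
 [0.3936 0.1111 0.06  ]
 [0.6828 0.0735 0.06  ]
 [0.6785 0.2409 0.06  ]
 [0.3971 0.044  0.06  ]]
```

View pics/crop1.png

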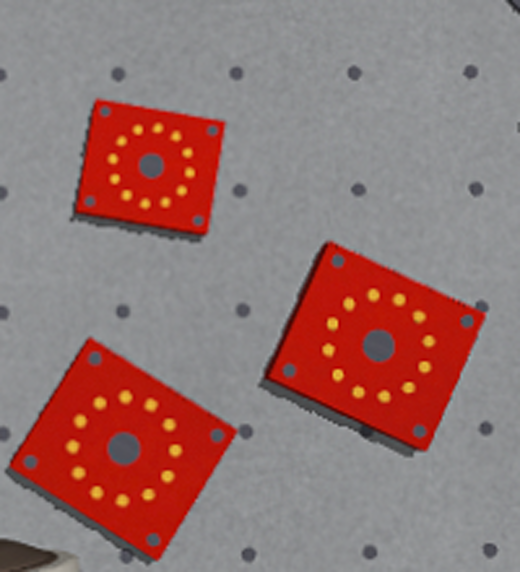

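Plate A at top (378,214) measures 109.5 x 95.7 mm with its top at about 19 mm, so it is the foot. B and C, about 142 x 124 mm, are decoys. The crop confirms it: A is clearly the smallest.

In the jig frame the foot is at about (-178, +21) mm with a yaw of -21°. The jig origin is (0.5857, 0.0576) and its x axis points at 100.4°. My plan is a square two-finger push on the +y side to set yaw and y, then a two-finger push on the rear edge.

```bash
python3 -m inch '[[0,0,0,0.45,-0.3,0,0],[0,0,0,0.9,-0.61,0,0],[0,0,0,0.9,-0.61,0,0]]' 
python3 -m inch '[[0,0,0,0.45,-0.3,0,0],[0,0,0,0.9,-0.61,0,0],[0,0,0,0.9,-0.61,0,0]]'
python3 -m inch '[[0,0,0,0.45,-0.3,0,0],[0,0,0,0.9,-0.61,0,0],[0,0,0,0.9,-0.61,0,0]]'
python3 -m inch '[[0,0,0,0.45,-0.3,0,0],[0,0,0,0.9,-0.61,0,0],[0,0,0,0.9,-0.61,0,0]]'
python3 -m inch '[[0,0,0.14,0.45,-0.3,0,0],[0,0,0.14,0.9,-0.61,0,0],[0,0,0.14,0.9,-0.61,0,0],[0,0,0.14,0.9,-0.61,0,0],[0,0,0.14,0.9,-0.61,0,0]]'
python3 - <<'E'
from h import *
p,_=vision.capture("wrist"); cv2.imwrite("pics/w1.png",p); m=vision.camera_model("wrist")
np.set_printoptions(precision=4,suppress=True)
print(telemetry.state()["position"],m)
for c in blobs(p,*RED,3000): print(cv2.boundingRect(c),rect(m,c,.02)[0])
E
```

```text
clock: 0.5
position: [0.2194, -0.4715, 0.207]
orientation: [-0.0, 0.992, 0.129, 0.0]
ft_force: [0.1, -0.5, -0.4]
opening: 0.0445
grip_force: 0.0
clock: 0.8
position: [0.291, -0.3897, 0.2071]
orientation: [-0.0, 0.992, 0.129, 0.0]
ft_force: [0.5, -0.6, 0.9]
opening: 0.0428
grip_force: 0.0
clock: 1.1
position: [0.3625, -0.3082, 0.207]
orientation: [-0.0, 0.992, 0.129, 0.0]
ft_force: [-0.4, -0.7, -0.6]
opening: 0.043
grip_force: 0.0
clock: 1.4
position: [0.434, -0.2266, 0.2067]
orientation: [-0.0, 0.992, 0.129, 0.0]
ft_force: [-0.0, -0.2, 0.4]
opening: 0.0427
grip_force: 0.0
clock: 1.9
position: [0.5031, -0.1485, 0.2066]
orientation: [0.0, 0.996, 0.091, -0.0]
ft_force: [0.1, -0.2, -0.5]
opening: 0.043
grip_force: 0.0
[ 0.5029 -0.1487  0.2067] {'fx': 340.4300342142202, 'fy': 340.4300342142202, 'cx': 325.32113559951824, 'cy': 238.46366318750967, 'k1': -0.043907756695617195, 'cam_to_world': array([[ 0.1812, -0.9381, -0.2951,  0.5788],
       [-0.9834, -0.1731, -0.0537, -0.135 ],
       [-0.0007,  0.3   , -0.954 ,  0.3743],
       [ 0.    ,  0.    ,  0.    ,  1.    ]])}
(183, 232, 157, 145) ((369.47662353515625, -97.86540222167969), (141.41015625, 130.94041442871094), 57.26103210449219)
(370, 199, 164, 145) ((449.0745544433594, -303.98065185546875), (149.76766967773438, 123.5799331665039), 64.46321868896484)
(253, 39, 135, 135) ((598.7347412109375, -124.10758972167969), (107.58061218261719, 94.2013931274414), 79.22647094726562)
```

View pics/w1.png

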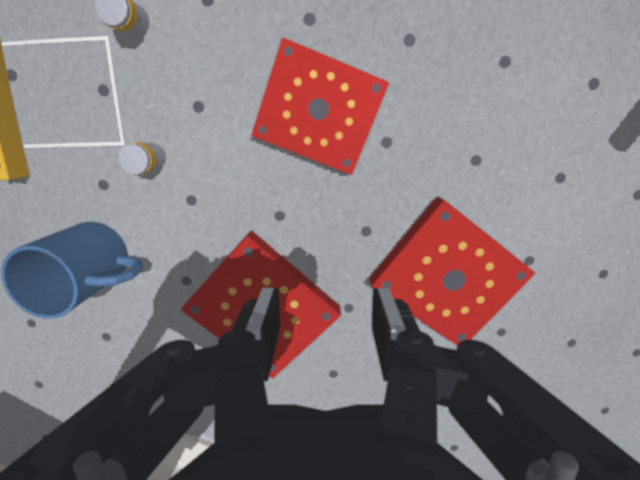

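The wrist view shows the foot centred at pixel (320,108), the posts at (115,10) and (137,157), and the mug at (60,265). The wrist fix puts the foot at (0.598, -0.124), within about 2 mm of the top view. I'll go down beside it and do the side push.

```bash
python3 -m inch '[[0,0,0,0,0,0.5,0],[0,0,0,0,0,1,0],[0,0,0,0,0,1,0]]' >/dev/null
python3 -m inch '[[0,0,0,0,0,0.5,0],[0,0,0,0,0,0.9,0],[0,0,0,0,0,1,0],[0,0,0,0,0,1,0]]'
python3 -m inch '[[0,0,0,0.06,0,0,0],[0,0,0,0.12,0,0,0],[0,0,0,0.18,0,0,0],[0,0,0,0.24,0,0,0],[0,0,0,0.3,0,0,0],[0,0,0,0.36,0,0,0],[0,0,0,0.4,0,0,0],[0,0,0,0.44,0,0,0],[0,0,0,0.48,0,0,0],[0,0,0,0.52,0,0,0],[0,0,0,0.52,0,0,0]]'
cat >> h.py <<'E'
O=np.array([.5857,.0576]);a=np.radians(100.4);J=np.array([[np.cos(a),np.sin(a)],[-np.sin(a),np.cos(a)]])
def foot(names=("top",),zoom=None):
    for n in names:
        m=vision.camera_model(n); p,_=vision.capture(n)
        for c in blobs(p,*RED,300):
            r,b=rect(m,c,.02); q=J@(np.array(r[0])/1000-O)*1000
            if abs(q[1])<60: print(n,"foot jig mm",q.round(1),"size",np.round(r[1],1),"yaw",round((r[2]-100.4+45)%90-45,2))
        if zoom: x,y,w,h=zoom; cv2.imwrite(f"pics/{n}_{int(telemetry.state()['clock']*100)}.png",cv2.resize(p[y:y+h,x:x+w],None,fx=2.5,fy=2.5))
    s=telemetry.state(); t=J@(s['position'][:2]-O)*1000
    w,x,y,z=s['orientation']; print("tcp jig",t.round(1),"z",s['position'][2].round(4),"tool yaw-jig",round(np.degrees(2*np.arctan2(y,x))-100.4,2),"F",s['ft_force'].round(1),s['clock'])
E
python3 -c "
from h import *
foot(('top','wrist'))"
```

```text
clock: 2.65
position: [0.5038, -0.1481, 0.0079]
orientation: [-0.0, 0.996, 0.091, -0.0]
ft_force: [0.6, -0.4, 1.6]
opening: 0.0424
grip_force: 0.0
clock: 3.75
position: [0.5552, -0.1378, 0.0068]
orientation: [-0.0, 0.996, 0.091, 0.0]
ft_force: [-1.1, 0.3, -0.3]
opening: 0.0425
grip_force: 0.0
wrist foot jig mm [-181.    19.6] size [108.2  94.8] yaw -21.03
tcp jig [-186.7   65.7] z 0.0067 tool yaw-jig -89.94 F [-0.   0.1  0.3] 3.85
```

Run:
```python
from h import *
a,_=vision.capture("wrist"); b,_=vision.capture("side"); 
cv2.imwrite("pics/x2.png",np.hstack([cv2.resize(a,(400,300)),cv2.resize(b[180:380,190:456],(400,300))]))
```

```text
(no output)
```

View pics/x2.png

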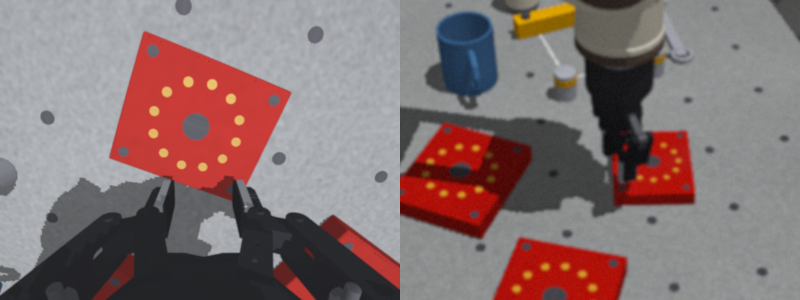

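The left panel (wrist) shows the finger tip at about (240,190) over the foot's near corner. The right panel (side) shows the tip at about (625,175), above the plate. So half open, the tips stand above the plate and nothing has moved. I'll back off and feel for the bench in small steps.

```bash
python3 -m inch '[[0,0,0,-0.25,0,0,0],[0,0,0,-0.5,0,0,0],[0,0,0,-0.5,0,0,0]]' | grep -E "pos|ft"
python3 -m inch '[[0,0,0,0,0,0.04,0],[0,0,0,0,0,0.04,0]]'| grep -E "pos|ft"
python3 -m inch '[[0,0,0,0,0,0.03,0],[0,0,0,0,0,0.03,0]]'| grep -E "pos|ft"
python3 - <<'E'
from h import *
m=vision.camera_model("wrist"); p,d=vision.capture("wrist"); np.set_printoptions(precision=4,suppress=True,linewidth=150)
o=None
v,u=np.mgrid[250:420:2,200:440:2]; z=d[v,u].ravel(); uv=np.c_[u.ravel(),v.ravel()]
c,dd=ray(m,uv); P=c+dd*z[:,None]; s=telemetry.state()['position']
R=np.array([[np.cos(np.radians(10.45)),np.sin(np.radians(10.45))],[np.sin(np.radians(10.45)),-np.cos(np.radians(10.45))]])
T=(P[:,:2]-s[:2])@R; k=(abs(T[:,0])<.025)&(abs(T[:,1])<.05)&(z>0)
for lo in(-.01,.003,.006,.01,.015,.02,.03,.04): 
    g=k&(P[:,2]>lo)&(P[:,2]<lo+.006); print(lo,g.sum(),T[g].min(0)if g.any() else"",T[g].max(0) if g.any() else "")
print(s)
E
```

```text
position: [0.5033, -0.1471, 0.0067]
ft_force: [0.9, 0.2, -0.2]
position: [0.5059, -0.1469, 0.0025]
ft_force: [-0.7, 0.9, -0.4]
position: [0.5057, -0.1467, -0.0007]
ft_force: [0.4, 0.2, -0.6]
-0.01 0  
0.003 0  
0.006 0  
0.01 0  
0.015 0  
0.02 1 [0.0031 0.0216] [0.0031 0.0216]
0.03 102 [-0.0103 -0.0327] [0.0119 0.0341]
0.04 161 [-0.0095 -0.0346] [0.0121 0.0345]
[ 0.5057 -0.1468 -0.0005]
```

Run:
```python
from h import *
m=vision.camera_model("wrist"); p,d=vision.capture("wrist"); np.set_printoptions(precision=3,suppress=True,linewidth=150)
v,u=np.mgrid[200:420,180:460]; z=d[v,u].ravel(); uv=np.c_[u.ravel(),v.ravel()]
c,dd=ray(m,uv); P=c+dd*z[:,None]; s=telemetry.state()['position']
t=np.radians(10.45); R=np.array([[np.cos(t),np.sin(t)],[np.sin(t),-np.cos(t)]])
T=(P[:,:2]-s[:2])@R; k=(abs(T[:,0])<.03)&(abs(T[:,1])<.05)&(z>0)
print(s[2],np.histogram(P[k,2],np.arange(-.02,.06,.004)))
g=k&(P[:,2]>.006)&(P[:,2]<.034); print(np.c_[uv[g],T[g],P[g,2]][::max(1,g.sum()//25)])
```

```text
-0.0004016063648018889 (array([    0,     0,     0,     0,  3353, 12651,     0,     0,     0,     0,     0,    38,   166,   308,   394,   422,   438,   490,   532]), array([-0.02 , -0.016, -0.012, -0.008, -0.004,  0.   ,  0.004,  0.008,  0.012,  0.016,  0.02 ,  0.024,  0.028,  0.032,  0.036,  0.04 ,  0.044,
        0.048,  0.052,  0.056]))
[[262.    288.      0.011  -0.028   0.031]
 [275.    288.      0.012  -0.022   0.031]
 [384.    288.      0.012   0.026   0.031]
 [269.    289.      0.012  -0.024   0.033]
 [376.    289.      0.011   0.022   0.032]
 [389.    289.      0.011   0.028   0.032]
 [274.    290.      0.011  -0.022   0.033]
 [381.    290.      0.011   0.024   0.033]
 [268.    291.      0.011  -0.025   0.033]
 [377.    291.      0.011   0.023   0.033]
 [278.    292.      0.009  -0.021   0.029]
 [278.    294.      0.007  -0.021   0.027]
 [276.    297.      0.009  -0.021   0.034]
 [254.    299.      0.008  -0.031   0.034]
 [401.    299.      0.007   0.033   0.033]
 [398.    300.      0.007   0.032   0.034]
 [374.    302.      0.006   0.021   0.033]
 [277.    305.      0.004  -0.021   0.032]
 [278.    307.      0.001  -0.021   0.03 ]
 [373.    309.      0.001   0.022   0.031]
 [277.    312.      0.001  -0.021   0.034]
 [372.    314.     -0.003   0.022   0.028]
 [279.    317.     -0.004  -0.021   0.029]
 [279.    320.     -0.006  -0.021   0.029]
 [372.    323.     -0.007   0.022   0.03 ]
 [373.    326.     -0.006   0.022   0.033]
 [279.    330.     -0.011  -0.021   0.03 ]]
```

By wrist depth the half-open finger tips are about 28 mm behind the TCP, more than the text implies. I'll keep feeling downwards in small steps.

```bash
python3 -m inch '[[0,0,0,0,0,0.05,0],[0,0,0,0,0,0.05,0],[0,0,0,0,0,0.05,0]]'| grep -E "pos|ft"
python3 -m inch '[[0,0,0,0,0,0.04,0],[0,0,0,0,0,0.04,0],[0,0,0,0,0,0.04,0]]'| grep -E "pos|ft"
python3 -m inch '[[0,0,0,0,0,0.03,0],[0,0,0,0,0,0.03,0],[0,0,0,0,0,0.03,0]]'| grep -E "pos|ft"
python3 - <<'E'
from h import *
m=vision.camera_model("wrist"); p,d=vision.capture("wrist"); np.set_printoptions(precision=3,suppress=True,linewidth=150)
v,u=np.mgrid[200:420,180:460]; z=d[v,u].ravel(); uv=np.c_[u.ravel(),v.ravel()]
c,dd=ray(m,uv); P=c+dd*z[:,None]; s=telemetry.state()['position']
t=np.radians(10.45); R=np.array([[np.cos(t),np.sin(t)],[np.sin(t),-np.cos(t)]])
T=(P[:,:2]-s[:2])@R; k=(abs(T[:,0])<.03)&(abs(T[:,1])<.05)&(z>0)
print(s[2],np.histogram(P[k,2],np.arange(-.02,.06,.004)))
foot(("wrist",))
E
```

```text
position: [0.5055, -0.1469, -0.0054]
ft_force: [-0.2, -0.4, -1.0]
position: [0.5056, -0.1469, -0.0093]
ft_force: [0.0, -0.2, 0.3]
position: [0.5056, -0.1469, -0.0123]
ft_force: [0.9, 0.1, -0.0]
-0.01216764759265071 (array([    0,     0,     0,     0,  3555, 13555,     0,     0,    19,   174,   296,   395,   404,   454,   481,   531,   475,   696,   628]), array([-0.02 , -0.016, -0.012, -0.008, -0.004,  0.   ,  0.004,  0.008,  0.012,  0.016,  0.02 ,  0.024,  0.028,  0.032,  0.036,  0.04 ,  0.044,
        0.048,  0.052,  0.056]))
wrist foot jig mm [-181.1   19.6] size [108.5  95.2] yaw -21.01
tcp jig [-186.7  115.7] z -0.0122 tool yaw-jig -89.95 F [ 0.7 -0.5  0.4] 5.75
```

```bash
python3 -m inch '[[0,0,0,0,0,0.04,0],[0,0,0,0,0,0.07,0],[0,0,0,0,0,0.07,0]]'| grep -E "pos|ft"
python3 -m inch '[[0,0,0,0.06,0,0,0],[0,0,0,0.12,0,0,0],[0,0,0,0.18,0,0,0],[0,0,0,0.24,0,0,0],[0,0,0,0.3,0,0,0],[0,0,0,0.3,0,0,0]]'| grep -E "pos|ft"
python3 -c "
from h import *
foot(('wrist',))"
python3 -m inch '[[0,0,0,0.04,0,0,0],[0,0,0,0.08,0,0,0],[0,0,0,0.12,0,0,0],[0,0,0,0.16,0,0,0],[0,0,0,0.2,0,0,0],[0,0,0,0.22,0,0,0],[0,0,0,0.22,0,0,0]]'| grep -E "pos|ft"
python3 -c "
from h import *
foot(('wrist',))"
```

```text
position: [0.5053, -0.1468, -0.0198]
ft_force: [0.3, 0.2, -0.3]
position: [0.5358, -0.1414, -0.0193]
ft_force: [-0.1, -1.2, -0.3]
wrist foot jig mm [-178.6   11.8] size [108.5  95.4] yaw -17.5
tcp jig [-186.6   85.3] z -0.0193 tool yaw-jig -89.92 F [ 0.7  0.1 -0.9] 6.7
position: [0.5571, -0.1374, -0.0192]
ft_force: [0.0, 0.3, -0.6]
wrist foot jig mm [-171.7   -4.8] size [108.8  95.4] yaw -10.6
tcp jig [-186.6   63.3] z -0.0191 tool yaw-jig -89.93 F [-0.   0.1  0.5] 7.45
```

The side push works: yaw has gone from -21° to -10.6° and y from +20 to -5 mm. I'll cross to the -y side and nudge the front-right corner. That turns the foot further and brings y back to slightly positive.

```bash
python3 -m inch '[[0,0,0,-0.1,0,0,0],[0,0,0,-0.1,0,0,0],[0,0,0,-0.1,0,-0.3,0],[0,0,0,-0.1,0,-0.6,0],[0,0,0,-0.1,0,-0.6,0]]'| grep -E "pos|ft"
python3 -m inch '[[0,0,0,0.4,-0.14,0,0],[0,0,0,0.8,-0.28,0,0],[0,0,0,0.8,-0.28,0,0]]'| grep -E "pos|ft"
python3 -m inch '[[0,0,0,0.4,0,0,0],[0,0,0,0.82,0,0,0],[0,0,0,0.82,0,0,0],[0,0,0,0.82,0,0.3,0],[0,0,0,0.82,0,0.6,0],[0,0,0,0.82,0,0.6,0]]'| grep -E "pos|ft"
python3 -c "
from h import *
foot(('wrist','top'))"
```

```text
position: [0.5487, -0.1401, 0.0449]
ft_force: [0.5, -0.6, -0.7]
position: [0.6232, -0.0952, 0.0402]
ft_force: [-0.3, -0.9, -0.1]
position: [0.6981, -0.0821, -0.0238]
ft_force: [-1.0, 0.6, -0.2]
wrist foot jig mm [-217.9  -24.9] size [40.5 14.4] yaw 35.76
wrist foot jig mm [-158.4  -54.8] size [25.7 53.8] yaw -5.45
tcp jig [-158.6  -87.8] z -0.0189 tool yaw-jig -89.96 F [ 0.5  0.3 -0.4] 8.95
```

```bash
python3 -m inch '[[0,0,0,-0.06,0,0,0],[0,0,0,-0.1,0,0,0],[0,0,0,-0.14,0,0,0],[0,0,0,-0.18,0,0,0],[0,0,0,-0.22,0,0,0],[0,0,0,-0.22,0,0,0],[0,0,0,-0.12,0,0,0],[0,0,0,-0.12,0,0,0],[0,0,0,-0.12,0,-0.3,0],[0,0,0,-0.12,0,-0.6,0],[0,0,0,-0.12,0,-0.6,0]]'| grep -E "pos|ft"
python3 -m inch '[[0,0,0,-0.4,0,0,0],[0,0,0,-0.8,0,0,0],[0,0,0,-0.8,0,0,0]]'| grep -E "pos|ft"
python3 -c "
from h import *
foot(('wrist','top'))"
```

```text
position: [0.6914, -0.085, 0.045]
ft_force: [0.5, -0.2, 0.6]
position: [0.6066, -0.0993, 0.0397]
ft_force: [0.5, -0.4, -0.9]
wrist foot jig mm [-173.2   -2.1] size [ 95.4 108.5] yaw -8.35
top foot jig mm [-166.8   27.3] size [ 38.9 109.2] yaw -9.62
tcp jig [-158.8    4. ] z 0.0409 tool yaw-jig -89.97 F [0.2 0.1 0.5] 10.45
```

The foot is now at y ≈ -2 mm with a yaw of -8°. That is good enough for a square rear push to finish, so I'll take the hand behind it and turn 90°.

```bash
python3 -m inch '[[0,0,-0.25,0.02,0.4,0,0],[0,0,-0.5,0.06,0.8,0,0],[0,0,-0.75,0.07,1,0,0],[0,0,-1,0.07,1,0,0],[0,0,-1,0.07,1,0,0]]'| grep -E "pos|ft"
python3 -m inch '[[0,0,-0.25,0,0,0,0],[0,0,-0.5,0,0,0,0],[0,0,-0.75,0,0,0,0],[0,0,-1,0,0,0,0],[0,0,-1,0,0,0,0]]'| grep -E "pos|ft"
python3 -m inch '[[0,0,-0.25,0,0,0,0],[0,0,-0.5,0,0,0,0],[0,0,-0.75,0,0,0,0],[0,0,-1,0,0,0,0],[0,0,-1,0,0,0,0]]'| grep -E "pos|ft"
python3 -c "
from h import *
foot(('wrist','top'))"
```

```text
position: [0.6365, -0.1967, 0.0401]
ft_force: [0.5, 0.3, 0.4]
position: [0.6362, -0.1955, 0.0406]
ft_force: [0.2, 0.4, 0.1]
position: [0.636, -0.1958, 0.0407]
ft_force: [-0.1, 0.1, -0.6]
wrist foot jig mm [-172.8   -1.1] size [ 94.3 109. ] yaw -8.31
top foot jig mm [-161.2   -2.2] size [93.3 90.2] yaw -8.35
tcp jig [-258.4   -3.7] z 0.0407 tool yaw-jig -0.38 F [0.6 0.2 0.5] 12.05
```

```bash
python3 -m inch '[[0,0,-0.01,0,0,0.3,0],[0,0,-0.01,0,0,0.6,0],[0,0,-0.01,0,0,0.6,0]]'| grep -E "pos|ft"
python3 -m inch '[[0,0,0,0.06,0,0,0],[0,0,0,0.12,0,0,0],[0,0,0,0.16,0,0,0],[0,0,0,0.2,0,0,0],[0,0,0,0.24,0,0,0],[0,0,0,0.28,0,0,0],[0,0,0,0.32,0,0,0],[0,0,0,0.36,0,0,0],[0,0,0,0.4,0,0,0],[0,0,0,0.4,0,0,0]]'| grep -E "pos|ft"
python3 -c "
from h import *
foot(('wrist','top'))"
```

```text
position: [0.6336, -0.1951, -0.0231]
ft_force: [0.3, 0.4, -0.1]
position: [0.6292, -0.1569, -0.0177]
ft_force: [1.0, -2.0, 1.6]
wrist foot jig mm [-152.7    6.7] size [ 94.5 108.1] yaw -0.3
top foot jig mm [-109.2   -3.3] size [ 54.2 108.2] yaw -29.6
tcp jig [-218.7   -3.6] z -0.0182 tool yaw-jig 0.34 F [ 0.9 -3.   1.9] 13.45
```

The foot is square (yaw -0.3°) but friction dragged it to y ≈ +6. I'll push forward on a slight slant so the same friction brings it back.

```bash
python3 -m inch '[[0,0,0.01,0.04,0.01,0,0],[0,0,0.01,0.08,0.02,0,0],[0,0,0.01,0.12,0.03,0,0],[0,0,0.01,0.16,0.035,0,0],[0,0,0.01,0.2,0.04,0,0],[0,0,0.01,0.24,0.05,0,0],[0,0,0.01,0.28,0.06,0,0],[0,0,0.01,0.32,0.065,0,0],[0,0,0.01,0.32,0.065,0,0]]'| grep -E "pos|ft"
python3 -c "
from h import *
foot(('wrist','top'))
m=vision.camera_model('wrist');p,_=vision.capture('wrist');cv2.imwrite('pics/w3.png',p)"
```

```text
position: [0.6289, -0.1243, -0.0186]
ft_force: [1.1, -3.8, 2.1]
wrist foot jig mm [-120.9    1.2] size [ 94.6 108.1] yaw 0.08
top foot jig mm [-1.611e+02 -1.000e-01] size [51.6 66.3] yaw -23.83
top foot jig mm [-74.1  -9. ] size [ 46.9 105.2] yaw -27.69
tcp jig [-186.7   -9.5] z -0.0188 tool yaw-jig 0.05 F [ 0.2 -2.1  2.1] 14.45
```

View pics/w3.png

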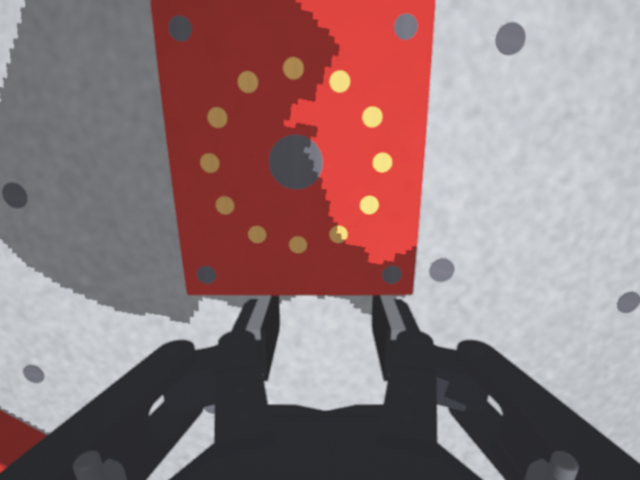

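The wrist view shows the foot square against both fingers, its rear edge at row 295 from column 187 to 413. It measures y ≈ 1 mm, yaw 0. I'll push straight on into the gap.

```bash
python3 -m inch '[[0,0,0,0.06,0,0,0],[0,0,0,0.12,0,0,0],[0,0,0,0.18,0.01,0,0],[0,0,0,0.24,0.01,0,0],[0,0,0,0.3,0.01,0,0],[0,0,0,0.36,0.01,0,0],[0,0,0,0.42,0.01,0,0],[0,0,0,0.48,0.01,0,0],[0,0,0,0.54,0.01,0,0],[0,0,0,0.6,0.01,0,0],[0,0,0,0.6,0.01,0,0]]'| grep -E "pos|ft"
python3 - <<'E'
from h import *
foot(('wrist',))
m=vision.camera_model('side');p,_=vision.capture('side');t,_=vision.capture('top')
cv2.imwrite('pics/x4.png',np.hstack([cv2.resize(p[140:300,220:420],(400,320)),cv2.resize(t[140:300,200:400],(400,320))]))
E
```

```text
position: [0.6186, -0.0645, -0.0192]
ft_force: [0.5, -0.5, -0.3]
wrist foot jig mm [-60.4   0.4] size [ 94.8 107.6] yaw -0.18
tcp jig [-126.1  -10.2] z -0.0193 tool yaw-jig 0.07 F [-0.3  0.3  0.4] 15.65
```

View pics/x4.png

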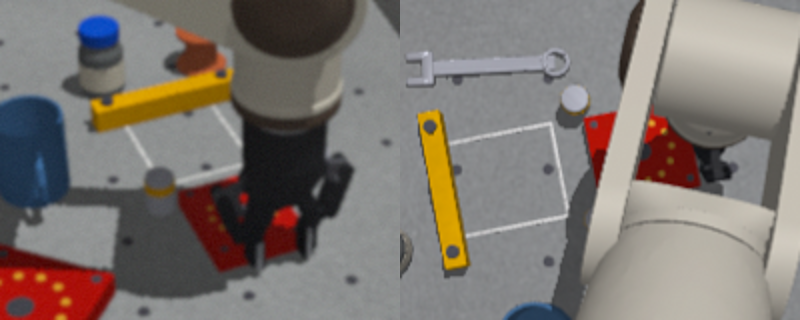

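The left panel (side) shows the foot's front-left corner at about (182,190), just inside the near post at (158,190). The right panel (top) shows its far-front corner at (585,118), next to the far post at (575,100). It is lined up, so I'll keep pushing slowly and watch the force.

```bash
python3 -m inch '[[0,0,0,0.05,0,0,0],[0,0,0,0.1,0,0,0],[0,0,0,0.15,0,0,0],[0,0,0,0.2,0,0,0],[0,0,0,0.25,0,0,0],[0,0,0,0.3,0,0,0]]'| grep -E "pos|ft"
python3 -m inch '[[0,0,0,0.05,0,0,0],[0,0,0,0.1,0,0,0],[0,0,0,0.15,0,0,0],[0,0,0,0.2,0,0,0],[0,0,0,0.25,0,0,0],[0,0,0,0.3,0,0,0]]'| grep -E "pos|ft"
python3 -c "
from h import *
foot(('wrist',))"
python3 -m inch '[[0,0,0,0.05,0,0,0],[0,0,0,0.1,0,0,0],[0,0,0,0.15,0,0,0],[0,0,0,0.2,0,0,0],[0,0,0,0.25,0,0,0],[0,0,0,0.3,0,0,0],[0,0,0,0.35,0,0,0],[0,0,0,0.4,0,0,0]]'| grep -E "pos|ft"
python3 -c "
from h import *
foot(('wrist',))"
```

```text
position: [0.6132, -0.035, -0.0192]
ft_force: [1.7, -2.4, -2.5]
position: [0.6078, -0.0056, -0.0192]
ft_force: [1.2, -3.0, -2.8]
wrist foot jig mm [-0.6 -0. ] size [ 94.7 108.2] yaw 0.1
tcp jig [-65.5 -10.3] z -0.0192 tool yaw-jig 0.07 F [ 0.4  0.3 -0.1] 17.0
position: [0.6006, 0.0337, -0.0191]
ft_force: [1.1, -4.6, 1.0]
wrist foot jig mm [39.4  0. ] size [ 94.8 108.2] yaw 0.09
tcp jig [-25.5 -10.3] z -0.0191 tool yaw-jig 0.07 F [ 1.9 -1.8 -0.4] 17.85
```

The foot is through the posts and dead straight. The hand sits 10 mm off centre, so before it passes the posts I'll back off slightly, centre it, and check the finger width below post height.

```bash
python3 -m inch '[[0,0,0,-0.06,0,0,0],[0,0,0,-0.06,0,0,0],[0,0,0,-0.06,-0.1,0,0],[0,0,0,-0.06,-0.1,0,0]]'| grep -E "pos|ft"
python3 - <<'E'
from h import *
foot(('wrist',))
m=vision.camera_model("wrist"); p,d=vision.capture("wrist"); np.set_printoptions(precision=3,suppress=True)
v,u=np.mgrid[250:480,0:640]; z=d[v,u].ravel(); c,dd=ray(m,np.c_[u.ravel(),v.ravel()]); P=c+dd*z[:,None]
s=telemetry.state()['position']; T=(P[:,:2]-s[:2])@J.T
for lo in(.005,.015,.025,.035,.045,.06,.08):
    g=(z>0)&(P[:,2]>lo)&(P[:,2]<lo+.01)&(abs(T[:,0])<.05)&(abs(T[:,1])<.09)&(p[v,u].ravel().max() if 0 else True)
    g&=(p[v,u].reshape(-1,3).max(1)<110)
    print(lo,g.sum(),T[g].min(0) if g.any() else'',T[g].max(0) if g.any() else '')
E
```

```text
position: [0.5905, 0.0254, -0.0194]
ft_force: [0.8, 1.1, -0.6]
wrist foot jig mm [36.6 -0. ] size [ 94.6 100.5] yaw 0.17
tcp jig [-32.6   0.5] z -0.0192 tool yaw-jig 0.03 F [-0.1 -0.3 -0.7] 18.3
0.005 219 [-0.01  -0.033] [0.011 0.033]
0.015 1274 [-0.011 -0.042] [0.032 0.042]
0.025 847 [-0.011 -0.035] [0.012 0.035]
0.035 986 [-0.011 -0.035] [0.012 0.035]
0.045 1825 [-0.01  -0.051] [0.015 0.051]
0.06 8905 [-0.013 -0.057] [0.016 0.057]
0.08 14616 [-0.013 -0.063] [0.019 0.064]
```

```bash
python3 -m inch '[[0,0,0,0,0,-0.15,0],[0,0,0,0,0,-0.15,0.35],[0,0,0,0,0,-0.15,0.35],[0,0,0,0,0,-0.15,0.35],[0,0,0,0,0,-0.15,0.35]]'| grep -E "pos|ft|open"
cat > m.py <<'E'
from h import *
m=vision.camera_model("wrist"); p,d=vision.capture("wrist"); np.set_printoptions(precision=3,suppress=True)
v,u=np.mgrid[250:480,0:640]; z=d[v,u].ravel(); c,dd=ray(m,np.c_[u.ravel(),v.ravel()]); P=c+dd*z[:,None]
s=telemetry.state()['position']; T=(P[:,:2]-s[:2])@J.T
k=(z>0)&(abs(T[:,0])<.03)&(abs(T[:,1])<.09)&(p[v,u].reshape(-1,3).max(1)<110)
print(s[2]); 
for lo in np.arange(.002,.08,.004):
    g=k&(P[:,2]>lo)&(P[:,2]<lo+.004); print(lo.round(3),g.sum(),abs(T[g]).max(0) if g.any() else'')
E
python3 m.py
```

```text
position: [0.5917, 0.0256, -0.0044]
ft_force: [-0.1, -0.2, -0.3]
opening: 0.0284
-0.004444340355484418
0.002 0 
0.006 0 
0.01 0 
0.014 0 
0.018 162 [0.027 0.042]
0.022 47 [0.027 0.034]
0.026 155 [0.011 0.027]
0.03 234 [0.011 0.027]
0.034 268 [0.011 0.028]
0.038 263 [0.011 0.028]
0.042 299 [0.012 0.028]
0.046 328 [0.012 0.028]
0.05 281 [0.012 0.028]
0.054 358 [0.012 0.021]
0.058 578 [0.012 0.031]
0.062 659 [0.014 0.042]
0.066 1160 [0.015 0.046]
0.07 1801 [0.014 0.048]
0.074 4903 [0.014 0.05 ]
0.078 2498 [0.013 0.051]
```

```bash
python3 -m inch '[[0,0,0,0,0,0.08,0.35],[0,0,0,0,0,0.15,0.35],[0,0,0,0,0,0.15,0.35]]'| grep -E "pos|ft|open"
python3 -m inch '[[0,0,0,0.05,0,0,0.35],[0,0,0,0.1,0,0,0.35],[0,0,0,0.15,0,0,0.35],[0,0,0,0.2,0,0,0.35],[0,0,0,0.25,0,0,0.35],[0,0,0,0.3,0,0,0.35],[0,0,0,0.35,0,0,0.35],[0,0,0,0.4,0,0,0.35],[0,0,0,0.45,0,0,0.35],[0,0,0,0.5,0,0,0.35],[0,0,0,0.53,0,0,0.35]]'| grep -E "pos|ft"
python3 -m inch '[[0,0,0,0.01,0,0,0.35],[0,0,0,0.02,0,0,0.35],[0,0,0,0.02,0,0,0.35]]'| grep -E "pos|ft"
python3 -c "
from h import *
foot(('wrist','top'))"
```

```text
position: [0.591, 0.0256, -0.0207]
ft_force: [-0.3, 0.2, -0.5]
opening: 0.0279
position: [0.5822, 0.0781, -0.0191]
ft_force: [1.8, -4.1, -1.0]
position: [0.5819, 0.0798, -0.0191]
ft_force: [-0.0, -2.1, 1.5]
wrist foot jig mm [87.9  0. ] size [ 94.7 107.9] yaw 0.09
top foot jig mm [79.5 30. ] size [78.9 49.3] yaw -10.95
tcp jig [22.5 -0.3] z -0.0191 tool yaw-jig 0.05 F [ 0.  -1.9  0.6] 20.7
```

```bash
python3 -m inch '[[0,0,0,0.01,0,0,0.35],[0,0,0,0.015,0,0,0.35],[0,0,0,0.015,0,0,0.35]]'| grep -E "pos|ft"
python3 -m inch '[[0,0,0,0.01,0,0,0.35],[0,0,0,0.01,0,0,0.35]]'| grep -E "pos|ft"
python3 -m inch '[[0,0,0,0.01,0,0,0.35],[0,0,0,0.01,0,0,0.35]]'| grep -E "pos|ft"
python3 -c "
from h import *
foot(('wrist',))"
```

```text
position: [0.5819, 0.0806, -0.0191]
ft_force: [2.1, -8.0, 0.2]
position: [0.5821, 0.0808, -0.0191]
ft_force: [5.9, -14.5, -3.0]
position: [0.5822, 0.0809, -0.019]
ft_force: [7.4, -22.9, -3.3]
wrist foot jig mm [89.  -0.1] size [ 94.8 107.9] yaw 0.16
tcp jig [23.5 -0.7] z -0.019 tool yaw-jig 0.04 F [  6.7 -23.3  -2.2] 21.45
```

The force has risen to 23 N with no further motion, so the foot is flush against the stop. I'll back off, lift clear and verify.

```bash
python3 -m inch '[[0,0,0,-0.05,0,0,0.35],[0,0,0,-0.12,0,0,0.35],[0,0,0,-0.12,0,-0.2,0.35],[0,0,0,-0.12,0,-0.6,0.35],[0,0,0,-0.12,0,-1,0.35],[0,0,0,-0.12,0,-1,0.35]]'| grep -E "pos|ft"
python3 -m inch '[[0,0,0,-0.5,0,-0.3,0.35],[0,0,0,-1,0,-0.5,0.35],[0,0,0,-1,0,-0.5,0.35],[0,0,0,-1,0,-0.5,0.35]]'| grep -E "pos|ft"
python3 -m inch '[[0,0,0,-0.5,0,0,0.35],[0,0,0,-1,0,0,0.35],[0,0,0,-1,0,0,0.35],[0,0,0,-1,0,0,0.35]]'| grep -E "pos|ft"
python3 - <<'E'
from h import *
foot(('wrist','top'))
p,_=vision.capture('side');t,_=vision.capture('top')
cv2.imwrite('pics/x5.png',np.hstack([cv2.resize(p[120:280,200:400],(400,320)),cv2.resize(t[140:340,150:400],(400,320))]))
E
```

```text
position: [0.5858, 0.0714, 0.0863]
ft_force: [0.7, 0.2, -0.2]
position: [0.6019, -0.0287, 0.1311]
ft_force: [0.7, -0.1, -0.9]
position: [0.6193, -0.1251, 0.1295]
ft_force: [-0.7, 0.8, 0.8]
top foot jig mm [90.8  2. ] size [ 94.8 109.2] yaw 0.43
tcp jig [-184.6   -0.4] z 0.1301 tool yaw-jig 0.11 F [-1.3 -0.1  0.6] 22.95
```

View pics/x5.png

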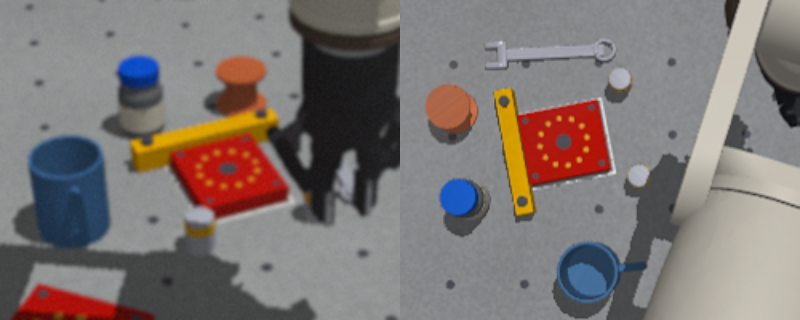

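The top panel shows the foot flush and square against the bar, centred at about (563,142). It measures jig (90.8, 2.0) mm with a yaw of 0.4°. The jar, mug, spool and wrench are where they were, and the hand is clear, so I'm handing in.

```bash
python3 -c "
from rig import order
print(order.close_job())"
```

```text
the job is handed in; nothing more can be done
None
```

The red foot was pushed between the posts and now sits flush and square against the yellow stop bar (about 2 mm off the centre line, yaw 0.4°), with the bystanders untouched and the hand clear; the job was handed in at about 23 s, but no verdict came back.

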